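# Zero the comparator on the master, then slide the part in

### The arm

A 6-joint arm with a two-finger parallel gripper is mounted at the origin on the work surface. World frame = base frame: x ahead of the robot, y to its left, z up, the work surface at z = 0. Lengths are in m, angles in rad, forces in N, time in s.
With the tool pointing down it reaches from about 0.35 to 1 m from the base axis. Payload 7.1 kg.
Tool frame: the origin (TCP) lies between the finger pads; the fingertips stand ahead of it and the grasp point (between the pads) lies 2 mm behind it (ctrl.nose_length is the z of the fingertips in the tool frame, in m); z points along the fingers, y is the line along which they close (so a half turn about z gives the same grasp; the last joint's range is limited). The gripper opens to 85 mm and grips with 20 to 120 N. Pads are 22 mm wide; open, the fingers measure 114 mm over their backs; the gripper's body (76 mm by 85 mm) begins 54 mm behind the grasp point. The pads swing forward as they close: fully open they stand 13 mm farther back than shut.
Start: joints at [-1.163, 0.423, 1.63, -0, 1.089, -0.019], TCP at [0.259, -0.569, 0.248] pointing down, gripper open.
Joint ranges: [-3, 3], [-0.9, 2.11], [0.09, 2.58], [-1.31, 4.45], [0.11, 2.69], [-2.54, 2.54]. Speed limits (rad/s): [2.39, 2.39, 3.01, 3.14, 3.14, 3.14].

### API

Orientations are given as a rotation vector (axis times angle).
In Python, from bench import ctrl, viewer, job gives the robot as it stands.
- The arm moves only by the tool jog_arm, never from a script. Its argument "steps" is a list of rows, each a list of 7 numbers: the shift along the tool's x, y, z as a fraction of full scale, then the turn, a rotation vector about the tool's x, y, z as a fraction of full scale, then the opening, from 0 (shut) to 1 (fully open). In form: [[x, y, z, ax, ay, az, fingers], ...]. A call has 1 to 20 rows; each row shifts and turns the commanded pose from where the row before left it, along the tool's axes as they then stand; what a row does not reach is not made up. Full scale, the value 1, is 6 cm for a shift and 180 degrees for a turn. A row lasts 1/8 s, in which the tool goes at most 62.5 mm and 10.7 degrees, less where a joint would pass 70% of its speed; a pose out of reach is approached as far as the arm can. A call with a number of a shift or a turn outside -1 to 1 is refused whole. A call with a gripper value outside its range is refused whole. The fingers move at their own pace and stop on an object; "force" is the grip in N (left out, the last holds). Time passes only in rows, so rows that do not move let the fingers close. It gives the time, the measured TCP pose, the force, the opening and the grip force at its end, in the units of the state.
- ctrl.state(): the state, without advancing time (a new reading comes with each control period).
- viewer.capture(name): name is "scene" or "side" or "wrist"; returns a dict with "color" (480x640x3 uint8, red, green, blue), "vertical_fov" (degrees; the focal length in pixels is half the picture's height over the tangent of half this angle, whatever the lens; pixels are square), "cx", "cy" (the principal point, pixels), "R" (3x3) and "t" (3): a world point X has camera coordinates R X + t. Camera axes: x right, y down, z forward; pixel columns grow to the right and rows downward; lengths in m; the calibration is good to about 2 mm. A picture is of the moment at which its call begins. There is no depth.
- job.hand_in(): hands the job in; it is judged then, once.
The state is a dict: "clock": time; "joint_positions": joint angles; "qvel": joint speeds; "joint_efforts": joint torques, N m; "position": TCP position; "tcp_rot": TCP orientation; "ft_force": force on the tool from outside, world axes, zero at the start; "wrist_torque": the same for the moment, N m; "opening": opening from 0.0 (shut) to 1.0 (fully open); "grip_force": force on a finger pad.
Only numpy, scipy, OpenCV 4.12 (cv2) and the standard library are available. Lean on these libraries where they do the work, as an engineer would, in place of code of your own. Each camera call takes 0.05 s, during which the arm holds its last target. There are 200 camera calls.

### The job

Slide the white master block under the comparator's spindle, flat against the fence and centred, then set zero: slide the yellow marker along the head until it is level with the red pointer, and let go of it. Then slide the aluminium part with the orange stripe along the fence into the master's place, centred under the spindle, so that the master is fully clear, and leave the marker where you zeroed it. Keep both blocks flat on the table (slide, do not lift them), do not touch the spindle or the pointer, be gentle with the spindle, and leave the bystanding things where they are.

Things in the scene. Friction and masses are not known exactly. Their poses are not given: they have to be found in the camera images.
- stand: Fixed comparator stand. Origin on the table (z = 0) straight under the spindle axis; its z is up, its x points away from the robot (yaw within +-0.16), y to the left along the fence. Fence: dark steel bar, 400 mm long in y (from -200 to +200), 25 mm high, its face towards the robot is the plane x = +45 mm and it is 22 mm thick, so a block flat against it has its centre at x = 0. Behind it, a grey foot 110 mm wide (y) and a column of radius 17 mm at x = +110 mm, 240 mm high.
- head: Fixed green measuring head on the column, level, turned like the stand. Origin on its underside (about 125 mm above the table, clamped up to 2 mm higher or lower) on the spindle axis. It reaches from x = -100 to +139 mm, 50 mm wide in y (58 mm at the column clamp), 40 mm high (46 mm at the clamp); a clamp knob stands out to y = +57 mm at x = 110 mm. A white scale with ticks lies on its top.
- spindle: Sprung vertical spindle below the head: brass foot, a cone of flat radius 4 mm below, widening to radius 20 mm at 14 mm higher, total 18 mm high, on a rod of radius 6 mm. Origin at the centre of the foot's underside, same as spindle_foot. A block pushed under its cone lifts it (up to 14 mm) against a spring of 1.8 N preload and 0.12 N/mm plus 0.6 N weight. Not to be touched by the robot.
- spindle_foot (a point): Centre of the spindle foot's flat underside, 28 to 32 mm above the table at rest; on the 36 mm master it rises 4 to 8 mm, on the part 3 mm more.
- pointer: Flat red T-shaped pointer lying on the head's top (4 mm high), driven by the spindle: it moves along the head in -x of the stand (towards the robot) by 6 mm for each mm that the spindle rises. Not to be touched.
- pointer_tip (a point): Point on the centre line of the red pointer at its marker-side end; axes as the stand's. With the spindle at rest it is 5 mm on the +x side of the spindle axis.
- marker: Yellow upright tab (10 mm thick in x, 24 mm wide in y from 0 to -24 mm of its origin, top 28 mm above the head's top) that slides along the head's top in the stand's x, 85 mm of travel from x = +5 to -80 mm, and stays where it is left (friction 1.5 N). At the start it is 55 to 73 mm on the robot's side (-x) of the spindle axis. Origin on the head's top; can be pushed from either side or pinched.
- marker_tip (a point): Top centre of the yellow tab. Zero is set when its x in the stand's frame equals that of pointer_tip.
- master: White ceramic master block with a blue stripe round its sides and a blue band across the middle of its top, 90 (x) by 130 (y) by 36 mm high, about 0.75 kg, loose. Origin at the centre of its underside. It starts in front of the fence, left or right of the spindle, turned up to 0.3 rad. Too wide for most grippers: push it.
- part: Aluminium part with four dark holes on top, an orange stripe round its sides and an orange band across the middle of its top, 90 (x) by 130 (y) by 39 mm high, about 0.75 kg, loose. Origin at the centre of its underside. It starts on the other side of the spindle, turned up to 0.3 rad.
- oil: Bystander: yellow oil bottle, radius 26 mm, 110 mm high, standing in front of the comparator, below or just before the front end of its head. Origin under its centre.
- jar: Bystander: blue jar with black cap, radius 30 mm, 75 mm high, front left. Origin under its centre.
- vblock: Bystander: dark steel V-block, 50 by 70 by 46 mm, front right. Origin under its centre.
There are look-alikes about, which are no part of the job. What is shaped like the master but green or pink is not meant.

How it is judged:
By the outcome, as a careful person would: the job done as asked, in the order asked, and still so for the second after the job is handed in, with the robot touching nothing.
It also fails if it takes over 72 s, if anything falls off the work surface, if the arm or the gripper's body presses on something with over 40 N, if the wrist force passes 120 N, or if a joint passes its speed limit or range.

## Working session

There is one attempt and no reset: what is moved stays moved. The work goes in short steps, Python scripts to look and compute and a tool call to move; the robot and the scene stay as the last step left them, time stands still between calls to the robot, and variables do not carry over. Pictures are saved under pics/ and viewed, at most 10 in all, crops included, and the job is handed in when it is done.

Besides the shell and the picture viewer there is one more tool, called after ">>>" as a command line: name --pt "numbers of a row" for each row, then --argument value for the rest. jog_arm: Moves the arm, as the interface text tells. Shift numbers are shares of 6 cm and turn numbers shares of 180 degrees, none past 1 either way. Its arguments: {"type":"object","properties":{"steps":{"type":"array"},"force":{"type":"number"}},"required":["steps"]}

```bash
mkdir -p pics; ls
cat > h.py <<'E'
import numpy as np, cv2
from bench import ctrl, viewer, job
def cap(n, save=None):
    c=viewer.capture(n); im=cv2.cvtColor(c["color"],cv2.COLOR_RGB2BGR)
    if save: cv2.imwrite("pics/"+save,im)
    c["f"]=im.shape[0]/2/np.tan(np.radians(c["vertical_fov"])/2); c["im"]=im
    c["R"]=np.array(c["R"]);c["t"]=np.array(c["t"]); return c
def ray(c,u,v):
    d=c["R"].T@np.array([(u-c["cx"])/c["f"],(v-c["cy"])/c["f"],1.]); return -c["R"].T@c["t"],d
def plane(c,u,v,z):
    o,d=ray(c,u,v); return o+d*(z-o[2])/d[2]
def proj(c,X):
    p=c["R"]@np.array(X)+c["t"]; return c["f"]*p[:2]/p[2]+[c["cx"],c["cy"]]
E
python3 - <<'E'
from h import *
a=cap("scene");b=cap("side")
cv2.imwrite("pics/a.png",a["im"]);cv2.imwrite("pics/b.png",b["im"])
for c in(a,b): print(-c["R"].T@c["t"],c["R"][2],c["f"],c["cx"],c["cy"])
print(ctrl.state(),ctrl.nose_length)
E
```

```text
pics
[1.19235546 0.04196309 1.05860007] [-0.58962411 -0.04167116 -0.80660208] 495.757996720461 314.53038352873733 233.70773221737977
[0.3773219  0.90858241 0.78985421] [ 0.11475629 -0.80832975 -0.57743746] 566.3017648642275 316.94145835516065 237.2443039835968
{'clock': 0.1, 'joint_positions': array([-1.16300512e+00,  4.23778185e-01,  1.63063052e+00, -4.27368871e-06,
        1.08860806e+00, -1.89747619e-02]), 'qvel': array([ 0.00239058, -0.00079368, -0.00214467,  0.00057088,  0.00225542,
       -0.00076567]), 'joint_efforts': array([ 3.81565433e-04, -5.58422399e+01, -2.82444012e+01, -4.95948541e-05,
        2.96604143e-03,  1.10035245e-05]), 'position': array([ 0.25855043, -0.56848207,  0.24760816]), 'tcp_rot': array([-3.06897609e+00, -6.64994093e-01,  4.37793728e-04]), 'ft_force': array([0.39253464, 0.20000561, 0.67368937]), 'wrist_torque': array([0.05941236, 0.06617302, 0.01355124]), 'grip_force': 0.0, 'opening': 1.0026339963206223} 0.017
```

View pics/a.png

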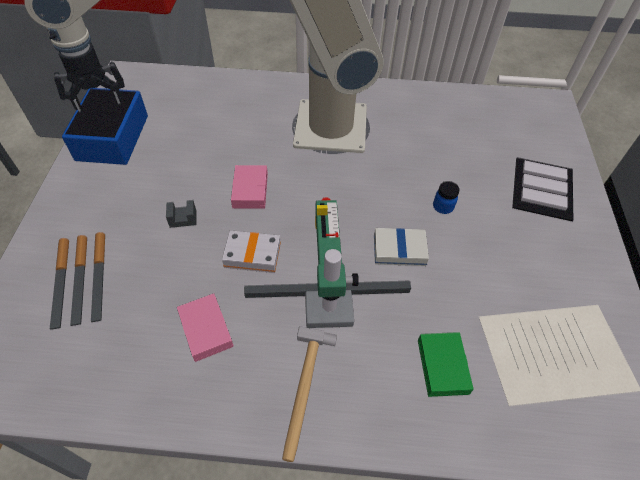

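View pics/b.png

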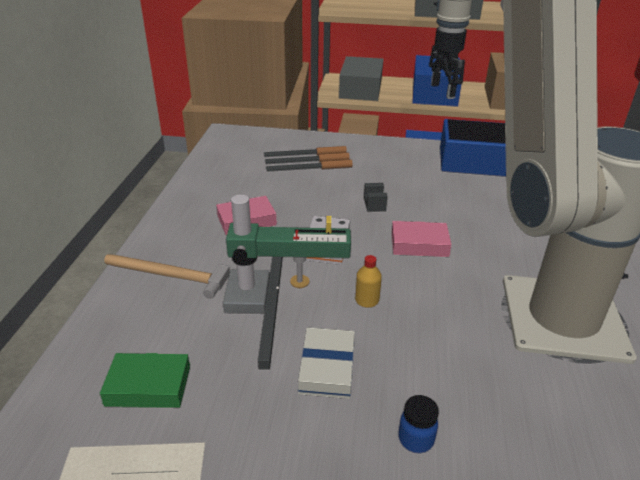

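The scene view shows the following candidates:
- **Master:** the white block with the blue band at (401,246).
- **Part:** the metal block with the orange band and holes at (252,250).
- **Look-alikes:** pink blocks at (249,187) and (205,325) and a green one at (445,363). Their colours rule them out.

The oil bottle is in front of the head, at side-view pixel (368,283). I'll confirm with an enlarged crop.

Run:
```python
import cv2
a=cv2.imread("pics/a.png")
cv2.imwrite("pics/a2.png",cv2.resize(a[180:330,220:440],None,fx=3.6,fy=3.6,interpolation=cv2.INTER_CUBIC))
b=cv2.imread("pics/b.png")
cv2.imwrite("pics/b2.png",cv2.resize(b[180:400,210:400],None,fx=2.7,fy=2.7,interpolation=cv2.INTER_CUBIC))
```

```text
(no output)
```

View pics/a2.png

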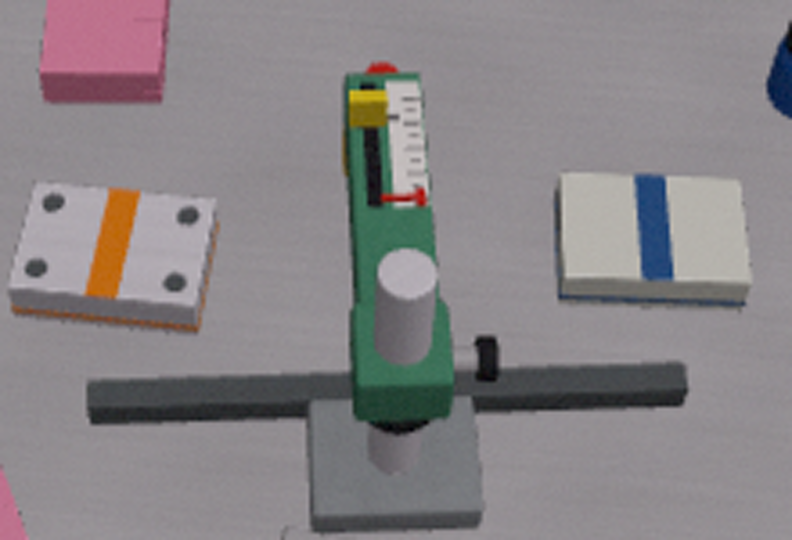

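View pics/b2.png

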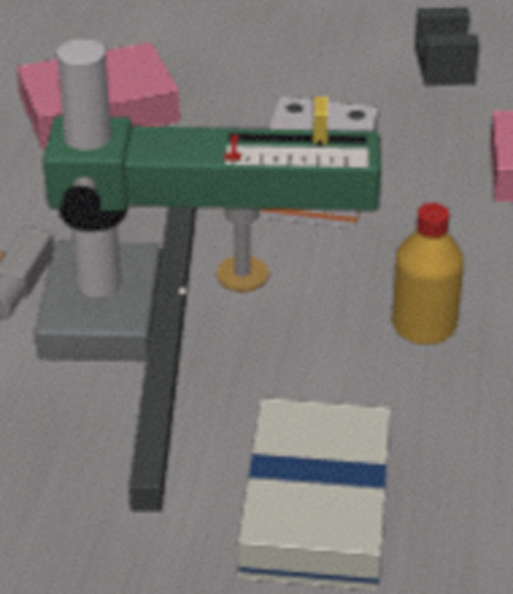

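The crop confirms it. In the crop, the master's top corners are at about (560,173), (740,180), (750,281) and (562,275). The part's are (38,182), (217,199), (197,307) and (12,285). The fence's top edge runs from (88,381) to (685,363), and the marker is at (368,95) with the pointer bar at y≈198.

Run:
```python
from h import *
a=cap("scene");b=cap("side")
A=lambda x,y,z: plane(a,(x+.5)/3.6-.5+220,(y+.5)/3.6-.5+180,z)
B=lambda x,y,z: plane(b,(x+.5)/2.7-.5+210,(y+.5)/2.7-.5+180,z)
np.set_printoptions(precision=4,suppress=True)
f0,f1=A(88,381,.025),A(685,363,.025); d=f1-f0; L=np.linalg.norm(d); yaw=np.arctan2(-d[0],d[1])
print("fence",f0,f1,L,yaw)
Y=d/L; X=np.array([np.cos(yaw),np.sin(yaw),0]); O=(f0+f1)/2-.045*X; O[2]=0
print("O scene",O)
o,dd=ray(b,(242+.5)/2.7+209.5,(274+.5)/2.7+179.5); print("side spindle at brass ring z~.044:",o+dd*(.040-o[2])/dd[2])
loc=lambda P:np.array([(P-O)@X,(P-O)@Y])
for n,z,cs in(("master",.036,[(560,173),(740,180),(750,281),(562,275)]),("part",.039,[(38,182),(217,199),(197,307),(12,285)])):
    P=np.array([A(x,y,z) for x,y in cs]); c=P.mean(0); e=P[1]+P[2]-P[0]-P[3]
    print(n,c,"local",loc(c),"yaw rel",np.arctan2(-e[0],e[1])-yaw,"len",np.linalg.norm(e)/2,[loc(p).round(3).tolist() for p in P])
P=np.array([B(x,y,.036) for x,y in [(262,400),(390,408),(382,552),(242,543)]]);print("master side",P.mean(0),loc(P.mean(0)),[loc(p).round(3).tolist() for p in P])
print("oil base",loc(B(425,325,0)),"oil red cap z.11",loc(B(433,213,.11)))
print("marker top",loc(A(368,95,.193)),"side",loc(B(321,98,.193)),"ptr",loc(A(400,198,.167)))
print("jar",loc(plane(a,445,205,.02)))
```

```text
fence [ 0.6062 -0.1661  0.025 ] [0.5546 0.231  0.025 ] 0.4004395357398439 0.12920188306772035
O scene [0.5358 0.0267 0.    ]
side spindle at brass ring z~.044: [0.5389 0.0202 0.04  ]
master [0.4512 0.2094 0.036 ] local [-0.0603  0.1921] yaw rel -0.07684506056307855 len 0.12915885981670114 [[-0.109, 0.132], [-0.099, 0.261], [-0.012, 0.252], [-0.021, 0.123]]
part [ 0.5027 -0.1629  0.039 ] local [-0.0572 -0.1837] yaw rel -0.1616176717572417 len 0.12807517067279667 [[-0.111, -0.241], [-0.092, -0.114], [-0.002, -0.127], [-0.024, -0.253]]
master side [0.454  0.2083 0.036 ] [-0.0577  0.1907] [[-0.018, 0.125], [-0.107, 0.13], [-0.097, 0.256], [-0.009, 0.252]]
oil base [-0.1397  0.0019] oil red cap z.11 [-0.1386  0.003 ]
marker top [-0.057  -0.0124] side [-0.0545 -0.0207] ptr [0.0046 0.0049]
jar [-0.1918  0.3345]
```

Add to h.py:
```python
O=np.array([.537,.024]); YAW=.129
def toloc(p):
    d=np.asarray(p)[:2]-O; c,s=np.cos(YAW),np.sin(YAW); return np.array([c*d[0]+s*d[1],-s*d[0]+c*d[1]])
def toworld(x,y,z):
    c,s=np.cos(YAW),np.sin(YAW); return np.array([O[0]+c*x-s*y,O[1]+s*x+c*y,z])
def st():
    from scipy.spatial.transform import Rotation as R
    s=ctrl.state(); M=R.from_rotvec(s["tcp_rot"]).as_matrix()
    print("t",round(s["clock"],2),"local",(toloc(s["position"])*1e3).round(1),"z",(s["position"][2]*1e3).round(1),"theta-yaw",(np.arctan2(M[1,0],M[0,0])-YAW).round(4),"toolz",M[:,2].round(3),"F",s["ft_force"].round(1),"open",round(s["opening"],2),"q",s["joint_positions"].round(2)); return s,M
```

```text
(no output)
```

>>> jog_arm --pt "0 0 0 0 0 0.0475 0.75" --pt "0 0 0 0 0 0.0475 0.75" --pt "0.5 -1 0 0 0 0 0.75" --pt "0.5 -1 0 0 0 0 0.75" --pt "0.5 -1 0 0 0 0 0.75" --pt "0.5 -1 0 0 0 0 0.75" --pt "0.5 -1 0 0 0 0 0.75" --pt "0.5 -1 0 0 0 0 0.75" --pt "0.5 -1 0 0 0 0 0.75" --pt "0 -1 0 0 0 0 0.75" --pt "0 -1 0 0 0 0 0.75" --pt "0 -1 0 0 0 0 0.75" --pt "0 -1 0 0 0 0 0.75" --pt "0 -1 0 0 0 0 0.75" --pt "0 0 0 0 0 0 0.75"

```text
clock: 2.08
position: [0.3636, 0.1453, 0.2485]
tcp_rot: [-3.134, -0.213, -0.001]
ft_force: [0.0, -0.8, 0.8]
opening: 0.75
grip_force: 0.0
```

```bash
python3 -c "
from h import *
st(); cap('wrist','w1.png')"
```

```text
t 2.08 local [-156.4  142.6] z 248.5 theta-yaw 0.0066 toolz [ 0.001  0.001 -1.   ] F [ 0.  -0.8  0.8] open 0.75 q [0.35 0.07 2.11 0.   0.96 1.78]
```

View pics/w1.png

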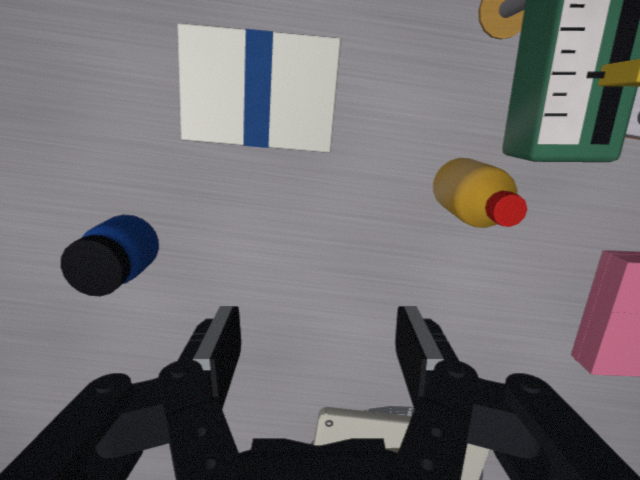

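The wrist view shows the master at (258,88), the oil bottle at (478,193), the jar at (108,255), the head on the right with the marker at (620,73), and a clear landing area in front of the master. Next I'll go down and push towards the fence.

>>> jog_arm --pt "0 -0.8 0.5 0 0 0.002 0.75" --pt "0 0 1 0 0 0 0.75" --pt "0 0 1 0 0 0 0.75" --pt "0.1 0 0.9 0 0 0 0.75" --pt "0.3 0 0.35 0 0 0 0.75" --pt "0.2 0 0 0 0 0 0.75" --pt "0.13 0 0 0 0 0 0.75" --pt "0.13 0 0 0 0 0 0.75" --pt "0.13 0 0 0 0 0 0.75" --pt "0.13 0 0 0 0 0 0.75" --pt "0.13 0 0 0 0 0 0.75" --pt "0.13 0 0 0 0 0 0.75" --pt "0 0 0 0 0 0 0.75"

```text
clock: 3.75
position: [0.441, 0.1998, 0.0241]
tcp_rot: [-3.135, -0.192, -0.002]
ft_force: [-2.2, -0.7, 0.8]
opening: 0.751
grip_force: 1.1
```

```bash
python3 -c "
from h import *
st()"
```

```text
t 3.75 local [-72.6 186.6] z 24.1 theta-yaw -0.0066 toolz [ 0.001  0.001 -1.   ] F [-2.2 -0.7  0.8] open 0.75 q [ 0.4   0.61  2.04 -0.    0.49  1.85]
```

>>> jog_arm --pt "0.1 0 0 0 0 -0.002 0.75" --pt "0.08 0 0 0 0 0 0.75" --pt "0.03 0 0 0 0 0 0.75" --pt "0 0 0 0 0 0 0.75"

```text
clock: 4.25
position: [0.452, 0.2008, 0.0237]
tcp_rot: [3.135, 0.202, -0.002]
ft_force: [-5.5, -0.0, 3.6]
opening: 0.75
grip_force: 2.8
```

```bash
python3 -c "
from h import *
st()
a=cap('scene');im=a['im'][180:330,220:440]
cv2.imwrite('pics/a3.png',cv2.resize(im,None,fx=3.6,fy=3.6,interpolation=cv2.INTER_CUBIC))"
```

```text
t 4.25 local [-61.5 186.3] z 23.7 theta-yaw -0.0002 toolz [-0.001 -0.    -1.   ] F [-5.5 -0.   3.6] open 0.75 q [0.39 0.62 2.01 0.   0.51 1.84]
```

View pics/a3.png

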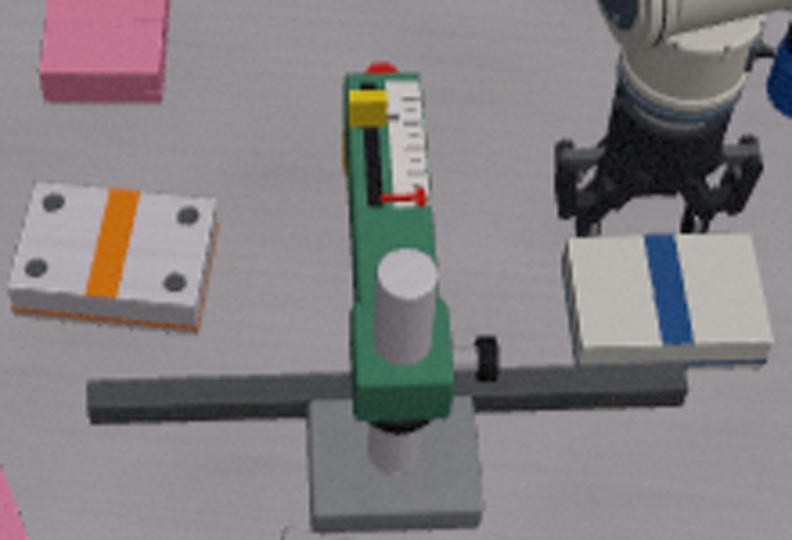

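The master sits nearly against the fence, with its top from (568,237) to (770,343), and the force is just rising. I'll press a little more, then read it.

>>> jog_arm --pt "0.025 0 0 0 0 0 0.75" --pt "0.025 0 0 0 0 0 0.75" --pt "0 0 0 0 0 0 0.75"

```text
clock: 4.68
position: [0.4546, 0.2012, 0.0237]
tcp_rot: [3.135, 0.202, -0.003]
ft_force: [-6.5, -1.1, 4.5]
opening: 0.751
grip_force: 3.3
```

```bash
python3 -c "
from h import *
st()"
```

```text
t 4.67 local [-58.9 186.3] z 23.7 theta-yaw -0.0002 toolz [-0.002 -0.001 -1.   ] F [-6.5 -1.1  4.5] open 0.75 q [0.39 0.62 2.01 0.   0.51 1.83]
```

>>> jog_arm --pt "0.025 0 0 0 0 0 0.75" --pt "0.025 0 0 0 0 0 0.75" --pt "0 0 0 0 0 0 0.75"

```text
clock: 5.05
position: [0.4577, 0.2016, 0.0237]
tcp_rot: [3.135, 0.202, -0.002]
ft_force: [-4.8, -0.9, 3.2]
opening: 0.75
grip_force: 3.0
```

```bash
python3 -c "
from h import *
st()"
```

```text
t 5.05 local [-55.8 186.3] z 23.7 theta-yaw -0.0002 toolz [-0.002 -0.001 -1.   ] F [-4.8 -0.9  3.2] open 0.75 q [0.39 0.63 2.   0.   0.51 1.83]
```

>>> jog_arm --pt "0.025 0 0 0 0 0 0.75" --pt "0.02 0 0 0 0 0 0.75" --pt "0 0 0 0 0 0 0.75"

```text
clock: 5.42
position: [0.4586, 0.2016, 0.0236]
tcp_rot: [3.134, 0.202, -0.008]
ft_force: [-11.0, 0.0, 8.1]
opening: 0.747
grip_force: 5.8
```

```bash
python3 -c "
from h import *
st()
b=cap('side');a=cap('scene');im=b['im'][230:400,220:390]
i2=a['im'][230:300,340:440]
o=np.zeros((600,800,3),np.uint8);o[:,:420]=cv2.resize(im,(420,420))[:0].reshape(0,420,3) if 0 else 0
o[:420,:420]=cv2.resize(im,(420,420),interpolation=cv2.INTER_CUBIC);o[:266,420:]=cv2.resize(i2,(380,266),interpolation=cv2.INTER_CUBIC)
cv2.imwrite('pics/m1.png',o)"
```

```text
t 5.42 local [-54.9 186.2] z 23.6 theta-yaw -0.0002 toolz [-0.005 -0.002 -1.   ] F [-11.    0.    8.1] open 0.75 q [0.39 0.63 2.   0.   0.52 1.83]
```

View pics/m1.png

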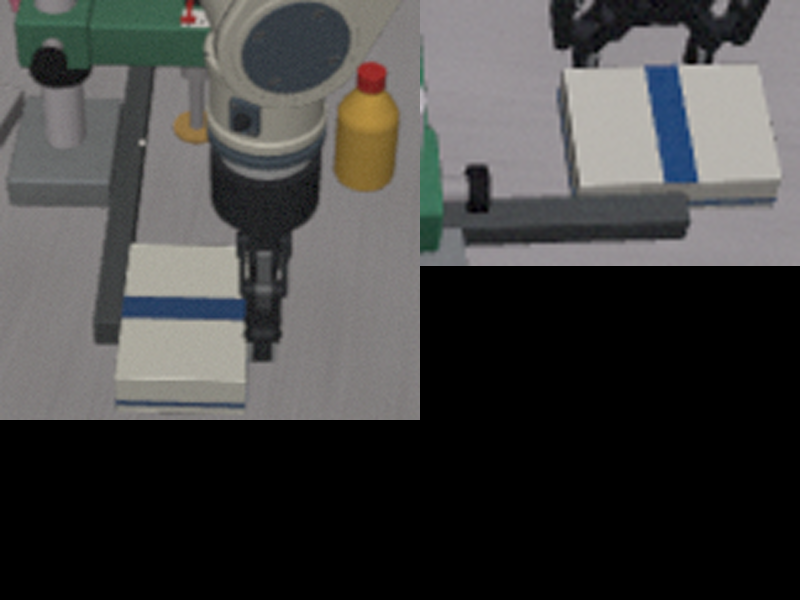

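The force rose to 11 N with the master flat against the fence: in the left inset the block's left edge lies along the fence, and the right inset shows the same. I'm backing off, turning 90° and going round to its outer end.

>>> jog_arm --pt "-0.3 0 0 0 0 0 0.4" --pt "0 0 -0.8 0 0 -0.0555 0.4" --pt "0 0 -0.8 0 0 -0.0555 0.4" --pt "0 0 0 0 0 -0.0555 0.4" --pt "0 0 0 0 0 -0.0555 0.4" --pt "0 0 0 0 0 -0.0555 0.4" --pt "0 0 0 0 0 -0.0555 0.4" --pt "0 0 0 0 0 -0.0555 0.4" --pt "0 0 0 0 0 -0.0555 0.4" --pt "0 0 0 0 0 -0.056 0.4" --pt "0.95 0.55 0 0 0 0 0.4" --pt "0.95 0.55 0 0 0 0 0.4" --pt "0 0 0 0 0 0 0.4"

```text
clock: 7.15
position: [0.4942, 0.3194, 0.1203]
tcp_rot: [2.07, 2.361, 0.01]
ft_force: [0.0, -0.3, -0.4]
opening: 0.402
grip_force: 0.0
```

```bash
cat >> h.py <<'E'
def blk(c,kind,z):
    """band centre across block top: centroid of blue/orange pixels in view, cast onto the top plane, in local mm"""
    h=cv2.cvtColor(c["im"],cv2.COLOR_BGR2HSV); m=cv2.inRange(h,(105,120,60),(125,255,255)) if kind=="blue" else cv2.inRange(h,(7,150,120),(18,255,255))
    n,l,s,ct=cv2.connectedComponentsWithStats(m); out=[]
    for i in range(1,n):
        if s[i,4]<60: continue
        cs=np.argwhere(l==i)[:,::-1].astype(np.float32); r=cv2.minAreaRect(cs)
        out.append((toloc(plane(c,*ct[i],z))*1e3).round(1).tolist()+[int(s[i,4]),np.round(r[0]).tolist(),np.round(r[1]).tolist()])
    return out
E
python3 -c "
from h import *
st()
for n in('scene','side'):
  c=cap(n)
  print(n,blk(c,'blue',.036),blk(c,'orange',.039))"
```

```text
t 7.15 local [ -4.5 298.4] z 120.3 theta-yaw 1.5732 toolz [ 0.005  0.004 -1.   ] F [ 0.  -0.3 -0.4] open 0.4 q [0.55 0.54 1.79 0.   0.8  0.42]
scene [[-474.6, -616.2, 2742, [105.0, 125.0], [83.0, 74.0]], [-183.6, 321.7, 254, [442.0, 203.0], [17.0, 18.0]], [-0.5, 197.8, 248, [406.0, 263.0], [31.0, 8.0]]] [[-70.4, -558.8, 215, [99.0, 247.0], [9.0, 28.0]], [-56.9, -183.2, 254, [251.0, 247.0], [8.0, 30.0]], [-63.4, -602.7, 223, [81.0, 250.0], [9.0, 28.0]], [-54.9, -646.0, 231, [62.0, 253.0], [9.0, 29.0]]]
side [[-500.2, -1022.0, 66, [456.0, 100.0], [7.0, 14.0]], [-495.6, -603.9, 2876, [473.0, 147.0], [103.0, 51.0]], [-0.9, 194.4, 155, [296.0, 354.0], [7.0, 21.0]], [-196.1, 357.7, 893, [416.0, 434.0], [38.0, 35.0]]] []
```

>>> jog_arm --pt "0 0 0.8 0 0 0 0.4" --pt "0 0 0.8 0 -0.042 0 0.4" --pt "0 0 0 0 -0.042 0 0.4" --pt "-0.15 0 0.04 0 0 0 0.4" --pt "-0.15 0 0.04 0 0 0 0.4" --pt "-0.1 0 0.027 0 0 0 0.4" --pt "-0.1 0 0.027 0 0 0 0.4" --pt "-0.1 0 0.027 0 0 0 0.4" --pt "-0.1 0 0.027 0 0 0 0.4" --pt "0 0 0 0 0 0 0.4"

```text
clock: 8.5
position: [0.4974, 0.2711, 0.0238]
tcp_rot: [1.938, 2.202, -0.257]
ft_force: [-1.3, 0.8, -0.6]
opening: 0.397
grip_force: 0.5
```

```bash
python3 -c "
from h import *
st()
c=cap('side')
print(blk(c,'blue',.036))"
```

```text
t 8.5 local [ -7.5 250.2] z 23.8 theta-yaw 1.569 toolz [ 0.033 -0.258 -0.965] F [-1.3  0.8 -0.6] open 0.4 q [ 0.59  0.72  1.78 -0.34  0.78  0.72]
[[-504.1, -591.6, 2637, [482.0, 150.0], [51.0, 83.0]], [-196.1, 357.8, 886, [416.0, 434.0], [38.0, 35.0]]]
```

>>> jog_arm --pt "-0.12 0.005 0.032 0 0 0 0.4" --pt "-0.12 0.005 0.032 0 0 0 0.4" --pt "-0.12 0.005 0.032 0 0 0 0.4" --pt "-0.12 0.005 0.032 0 0 0 0.4" --pt "-0.12 0.005 0.032 0 0 0 0.4" --pt "-0.12 0.005 0.032 0 0 0 0.4" --pt "-0.12 0.005 0.032 0 0 0 0.4" --pt "-0.12 0.005 0.032 0 0 0 0.4" --pt "-0.12 0.005 0.032 0 0 0 0.4" --pt "-0.12 0.005 0.032 0 0 0 0.4" --pt "0 0 0 0 0 0 0.4"

```text
clock: 9.93
position: [0.5094, 0.1979, 0.0237]
tcp_rot: [1.937, 2.202, -0.258]
ft_force: [-1.7, 2.2, 0.0]
opening: 0.4
grip_force: 0.9
```

```bash
python3 -c "
from h import *
st()
for n in('scene','side'):
  c=cap(n,n+'3.png')
  print(blk(c,'blue',.036)[1:])"
```

```text
t 9.93 local [ -5. 176.] z 23.7 theta-yaw 1.5698 toolz [ 0.032 -0.259 -0.965] F [-1.7  2.2  0. ] open 0.4 q [ 0.48  0.7   1.85 -0.38  0.72  0.65]
[[-0.7, 98.3, 250, [365.0, 264.0], [30.0, 8.0]]]
[[-496.1, -603.1, 2869, [472.0, 147.0], [104.0, 51.0]], [-196.2, 357.9, 885, [416.0, 434.0], [38.0, 34.0]]]
```

>>> jog_arm --pt "-0.12 0.003 0.032 0 0 0 0.4" --pt "-0.08 0.003 0.0214 0 0 0 0.4" --pt "-0.06 0.002 0.016 0 0 0 0.4" --pt "-0.06 0.002 0.016 0 0 0 0.4" --pt "-0.06 0.002 0.016 0 0 0 0.4" --pt "-0.06 0.002 0.016 0 0 0 0.4" --pt "-0.06 0.002 0.016 0 0 0 0.4" --pt "-0.06 0.002 0.016 0 0 0 0.4" --pt "-0.08 0.002 0.0214 0 0 0 0.4" --pt "-0.08 0.002 0.0214 0 0 0 0.4" --pt "-0.1 0.003 0.0268 0 0 0 0.4" --pt "-0.1 0.003 0.0268 0 0 0 0.4" --pt "-0.1 0.003 0.0268 0 0 0 0.4" --pt "-0.1 0.003 0.0268 0 0 0 0.4" --pt "-0.1 0.003 0.0268 0 0 0 0.4" --pt "-0.1 0.003 0.0268 0 0 0 0.4" --pt "0 0 0 0 0 0 0.4"

```text
clock: 12.15
position: [0.5211, 0.1181, 0.0237]
tcp_rot: [1.939, 2.203, -0.258]
ft_force: [-8.5, 11.6, 3.7]
opening: 0.4
grip_force: 6.2
```

```bash
python3 -c "
from h import *
st()
a=cap('scene');b=cap('side')
print(blk(a,'blue',.036)[1:]);print(blk(b,'blue',.036)[1:])
i=np.zeros((600,800,3),np.uint8)
i[:360]=cv2.resize(a['im'][200:299,240:460],(800,360),interpolation=cv2.INTER_CUBIC)
i[360:,:420]=cv2.resize(b['im'][230:373,200:450],(420,240),interpolation=cv2.INTER_CUBIC)
cv2.imwrite('pics/m2.png',i)"
```

```text
t 12.15 local [-3.7 95.4] z 23.7 theta-yaw 1.5693 toolz [ 0.031 -0.258 -0.966] F [-8.5 11.6  3.7] open 0.4 q [ 0.34  0.68  1.9  -0.42  0.66  0.56]
[[-176.8, 334.4, 226, [448.0, 206.0], [12.0, 26.0]]]
[[-490.0, -608.5, 2997, [465.0, 146.0], [119.0, 51.0]], [-196.1, 357.9, 889, [416.0, 434.0], [38.0, 34.0]]]
```

>>> jog_arm --pt "-0.08 -0.02 0.0214 0 0 0 0.4" --pt "-0.08 0 0.0214 0 0 0 0.4" --pt "-0.05 0 0.0134 0 0 0 0.4" --pt "0 0 0 0 0 0 0.4"

```text
clock: 12.75
position: [0.5228, 0.1049, 0.0238]
tcp_rot: [1.938, 2.203, -0.256]
ft_force: [-4.6, 8.2, -0.2]
opening: 0.4
grip_force: 4.3
```

```bash
cat >> h.py <<'E'
def ends(c,z=.036,lo=None,hi=None):
    """scene view: y-ends of white/grey block along its mid line (local x in -30..30) by intensity profile along local y at height z; fence ends at z .025, x=56"""
    g=cv2.GaussianBlur(c["im"],(3,3),0).astype(float); ys=np.arange(-230,231,.5)
    def prof(x,z):
        return np.array([g[int(round(v)),int(round(u))] for u,v in (proj(c,toworld(x/1e3,y/1e3,z)) for y in ys)])
    return ys,prof
def edge(c,x,z,y0,w=25):
    """strongest edge near local y0 on the line x=const at height z, averaged over x"""
    g=c["im"].astype(np.float32); ys=np.arange(y0-w,y0+w,.25); r=[]
    for xx in x:
        uv=np.array([proj(c,toworld(xx/1e3,y/1e3,z)) for y in ys],np.float32)
        p=cv2.remap(g,uv[None,:,0],uv[None,:,1],cv2.INTER_LINEAR)[0]
        d=np.abs(p[8:]-p[:-8]).sum(1); r.append(ys[4:-4][d.argmax()])
    return np.median(r),np.ptp(r)
E
python3 -c "
from h import *
st()
a=cap('scene')
print('fence',edge(a,[50,56,60],.025,-200),edge(a,[50,56,60],.025,200))
print('master',edge(a,[-30,-15,0,15,30],.036,-65),edge(a,[-30,-15,0,15,30],.036,65))"
```

```text
t 12.75 local [-3.7 82.1] z 23.8 theta-yaw 1.5696 toolz [ 0.033 -0.258 -0.966] F [-4.6  8.2 -0.2] open 0.4 q [ 0.31  0.68  1.91 -0.43  0.65  0.54]
fence (np.float64(-198.25), np.float64(0.75)) (np.float64(202.5), np.float64(1.5))
master (np.float64(-59.25), np.float64(2.0)) (np.float64(70.25), np.float64(35.5))
```

>>> jog_arm --pt "-0.03 -0.005 0.008 0 0 0 0.4" --pt "-0.03 0 0.008 0 0 0 0.4" --pt "0 0 0 0 0 0 0.4"

```text
clock: 13.18
position: [0.5232, 0.1014, 0.0238]
tcp_rot: [1.937, 2.203, -0.255]
ft_force: [-4.9, 7.7, 0.2]
opening: 0.398
grip_force: 4.5
```

```bash
python3 -c "
from h import *
st()
a=cap('scene')
print('fence',edge(a,[50,56,60],.025,-200),edge(a,[50,56,60],.025,200))
print('master',edge(a,[-30,-15,0,15,30],.036,-65),edge(a,[-30,-15,0,15,30],.036,65))"
```

```text
t 13.18 local [-3.7 78.5] z 23.8 theta-yaw 1.5697 toolz [ 0.033 -0.257 -0.966] F [-4.9  7.7  0.2] open 0.4 q [ 0.31  0.68  1.91 -0.44  0.65  0.54]
fence (np.float64(-198.25), np.float64(0.5)) (np.float64(202.5), np.float64(1.5))
master (np.float64(-63.25), np.float64(1.5)) (np.float64(65.25), np.float64(33.5))
```

>>> jog_arm --pt "0.1 -0.02 -0.027 0 0 0 0.4" --pt "0.4 0 -0.107 0 0 0 0.2" --pt "0.5 0 -0.13 0 0.042 0 0" --pt "0 0 -0.6 0 0.042 0.0555 0" --pt "0 0 -0.9 0 0 0.0555 0" --pt "0 0 -0.9 0 0 0.0555 0" --pt "0 0 -0.9 0 0 0.0555 0" --pt "0 0 -0.35 0 0 0.0555 0" --pt "0 0 0 0 0 0.0555 0" --pt "0 0 0 0 0 0.0555 0" --pt "0 0 0 0 0 0.0555 0" --pt "0 0 0 0 0 0.0555 0" --pt "0 0 0 0 0 0 0"

```text
clock: 14.85
position: [0.5119, 0.1698, 0.2424]
tcp_rot: [3.113, 0.244, 0.015]
ft_force: [0.1, 0.1, -0.0]
opening: -0.002
grip_force: 0.0
```

```bash
python3 -c "
from h import *
st()
a=cap('scene')
print('fence',edge(a,[50,56,60],.025,-200),edge(a,[50,56,60],.025,200))
print('master',edge(a,[-30,-15,0,15,30],.036,-65),edge(a,[-30,-15,0,15,30],.036,65))
b=cap('side')
i=np.zeros((580,800,3),np.uint8)
i[:360]=cv2.resize(a['im'][200:299,240:460],(800,360),interpolation=cv2.INTER_CUBIC)
i[360:,:]=cv2.resize(b['im'][230:340,200:600],(800,220),interpolation=cv2.INTER_CUBIC)
cv2.imwrite('pics/m3.png',i)"
```

```text
t 14.85 local [ -6.1 147.8] z 242.4 theta-yaw 0.0278 toolz [ 0.011 -0.018 -1.   ] F [ 0.1  0.1 -0. ] open -0.0 q [ 0.31  0.3   1.83 -0.02  1.01  1.74]
fence (np.float64(-198.25), np.float64(0.75)) (np.float64(202.5), np.float64(1.5))
master (np.float64(-63.25), np.float64(1.5)) (np.float64(45.5), np.float64(25.5))
```

View pics/m3.png

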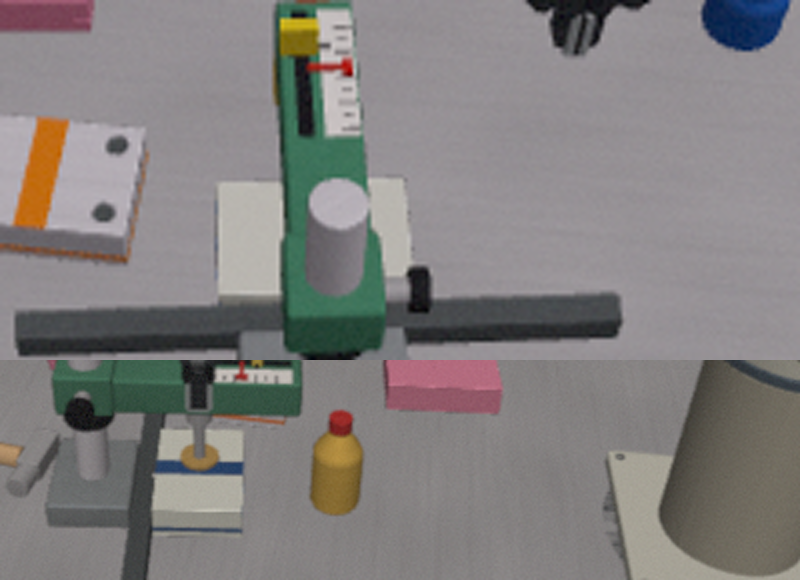

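The master is centred under the spindle: scene inset from (218,183) to (411,293), and in the side inset the brass foot at (199,457) sits on the blue band. The pointer bar is at (330,67) and the marker at (299,37). Now the marker.

>>> jog_arm --pt "-0.6 0.85 0 0 0 0.009 0" --pt "-0.6 0.95 0 0 0 0 0" --pt "-0.6 0.95 0 0 0 0 0" --pt "0 0 0 0 0 0 0"

```text
clock: 15.45
position: [0.4293, -0.002, 0.2444]
tcp_rot: [3.116, 0.195, 0.014]
ft_force: [0.4, 0.3, 0.1]
opening: -0.0
grip_force: 0.0
```

```bash
python3 -c "
from h import *
st()
a=cap('scene')
print('master',edge(a,[-30,-15,0,15,30],.036,-63,8),edge(a,[-30,-15,0,15,30],.036,67,8))
c=cap('wrist','w2.png'); print(-c['R'].T@c['t'],c['f'])"
```

```text
t 15.45 local [-110.1  -11.9] z 244.4 theta-yaw -0.004 toolz [ 0.01  -0.019 -1.   ] F [0.4 0.3 0.1] open -0.0 q [-0.02  0.13  2.05 -0.02  0.95  1.44]
master (np.float64(-63.25), np.float64(1.5)) (np.float64(65.25), np.float64(5.0))
[0.51076316 0.01235006 0.37068926] 379.65559453665315
```

View pics/w2.png

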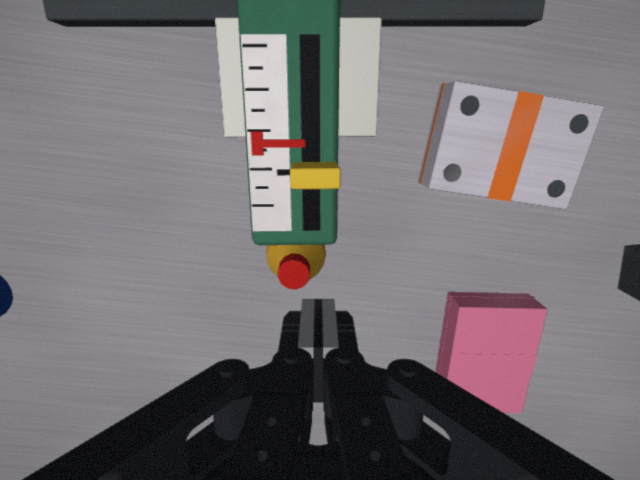

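The wrist view shows the pointer bar along row ≈143 (columns 262–305), the marker at rows 163–188 (columns 290–340), and its black index tick at (283,172). I'll take row profiles for the gap.

```bash
cat >> h.py <<'E'
def gap(verbose=True):
    c=cap("wrist"); h=cv2.cvtColor(c["im"],cv2.COLOR_BGR2HSV)
    roi=np.zeros(h.shape[:2],np.uint8); roi[40:232,240:345]=255
    red=cv2.inRange(h,(0,150,90),(6,255,255))|cv2.inRange(h,(174,150,90),(180,255,255)); red&=roi
    yel=cv2.inRange(h,(20,150,60),(35,255,255))&roi
    rc=np.argwhere(red); x1=rc[:,1].max(); bar=rc[(rc[:,1]<=x1-3)&(rc[:,1]>x1-25)]
    v=h[:,:,2]; yc=np.argwhere(yel); u0=int(np.median(yc[:,1]))
    prof=[(r,int(np.median(v[r,u0-8:u0+8])),int(np.median(h[r,u0-8:u0+8,0]))) for r in range(yc[:,0].min()-2,yc[:,0].max()+3)]
    p=toloc(plane(c,bar[:,1].mean(),bar[:,0].mean(),.169))*1e3
    print("ptr",p.round(2),"bar px",bar[:,1].mean().round(1),bar[:,0].mean().round(2),"end col",x1)
    if verbose: print(prof)
    um=u0; L=[(r,int(c["im"][r,281:286].mean())) for r in range(prof[0][0]-10,prof[-1][0]+6)]
    if verbose: print("index",L)
    return c,p,prof,u0
E
python3 -c "
from h import *
c,p,prof,u=gap()
for r in (prof[2][0],prof[-3][0]): print(r,u,toloc(plane(c,u,r,.193))*1e3)"
```

```text
ptr [-41.19   1.86] bar px 292.9 144.71 end col 306
[(162, 30, 94), (163, 51, 23), (164, 93, 24), (165, 100, 24), (166, 101, 24), (167, 100, 24), (168, 102, 24), (169, 110, 24), (170, 155, 24), (171, 188, 24), (172, 205, 24), (173, 207, 24), (174, 207, 24), (175, 207, 24), (176, 207, 24), (177, 207, 24), (178, 206, 24), (179, 206, 24), (180, 206, 24), (181, 206, 24), (182, 205, 24), (183, 206, 24), (184, 206, 24), (185, 206, 24), (186, 205, 24), (187, 205, 24), (188, 203, 24), (189, 195, 24), (190, 162, 24), (191, 77, 23), (192, 33, 58), (193, 28, 110)]
index [(152, 212), (153, 212), (154, 212), (155, 212), (156, 212), (157, 212), (158, 211), (159, 210), (160, 210), (161, 211), (162, 210), (163, 210), (164, 209), (165, 210), (166, 210), (167, 210), (168, 209), (169, 209), (170, 200), (171, 97), (172, 35), (173, 28), (174, 27), (175, 25), (176, 60), (177, 156), (178, 203), (179, 211), (180, 210), (181, 211), (182, 211), (183, 210), (184, 210), (185, 210), (186, 209), (187, 209), (188, 210), (189, 209), (190, 208), (191, 208), (192, 208), (193, 209), (194, 207), (195, 207), (196, 207), (197, 208), (198, 206)]
164 317 [-48.18568674 -10.16830936]
191 317 [-60.79445796 -10.11886771]
```

```bash
python3 -c "
from h import *
c,p,prof,u=gap(False)
print('top',[(z,(toloc(plane(c,u,180.4,z))*1e3).round(2)) for z in(.191,.193,.195)],'tick',[(z,(toloc(plane(c,283,173.8,z))*1e3).round(2)) for z in(.165,.168,.17)])
print('ptr',[(z,(toloc(plane(c,293,144.71,z))*1e3).round(2)) for z in(.167,.169,.171)])
red=c['im'].astype(int); print([(r,red[r,285:302].mean(0).round().tolist()) for r in range(137,152)])"
```

```text
ptr [-41.24   1.54] bar px 294.9 145.69 end col 308
top [(0.191, array([-55.65,  -9.97])), (0.193, array([-55.32,  -9.93])), (0.195, array([-54.99,  -9.89]))] tick [(0.165, array([-56.25,   8.38])), (0.168, array([-55.81,   8.17])), (0.17, array([-55.52,   8.02]))]
ptr [(0.167, array([-40.89,   2.57])), (0.169, array([-40.75,   2.48])), (0.171, array([-40.6 ,   2.39]))]
[(137, [138.0, 151.0, 127.0]), (138, [138.0, 151.0, 125.0]), (139, [138.0, 150.0, 126.0]), (140, [138.0, 151.0, 128.0]), (141, [128.0, 137.0, 136.0]), (142, [65.0, 70.0, 150.0]), (143, [35.0, 38.0, 166.0]), (144, [33.0, 36.0, 170.0]), (145, [33.0, 36.0, 170.0]), (146, [32.0, 36.0, 170.0]), (147, [31.0, 35.0, 170.0]), (148, [32.0, 36.0, 170.0]), (149, [50.0, 55.0, 168.0]), (150, [110.0, 122.0, 141.0]), (151, [137.0, 150.0, 131.0])]
```

>>> jog_arm --pt "0.2 0.05 0.4 0 0 0 0" --pt "0.2 0 0.43 0 0 0 0" --pt "0.15 0 0 0 0 0 0" --pt "0.08 0 0 0 0 0 0" --pt "0.06 0 0 0 0 0 0" --pt "0.04 0 0 0 0 0 0" --pt "0.04 0 0 0 0 0 0" --pt "0 0 0 0 0 0 0"

```text
clock: 16.65
position: [0.4785, 0.0027, 0.1954]
tcp_rot: [3.116, 0.198, 0.017]
ft_force: [-0.2, 0.1, 0.1]
opening: -0.001
grip_force: 0.1
```

```bash
cat >> h.py <<'E'
def gap2(name="wrist",show=None):
    """pointer bar / marker top / tick centres, sub-pixel, in local mm"""
    c=cap(name,show); im=c["im"].astype(float); h=cv2.cvtColor(c["im"],cv2.COLOR_BGR2HSV)
    red=cv2.inRange(h,(0,150,90),(6,255,255))|cv2.inRange(h,(174,150,90),(180,255,255))
    yel=cv2.inRange(h,(20,150,150),(30,255,255))
    e=[proj(c,toworld(x,y,.167)) for x in(-.1,.01) for y in(-.035,.027)]; e=np.array(e); (u0,v0),(u1,v1)=e.min(0).astype(int),e.max(0).astype(int)
    roi=np.zeros_like(red); roi[max(v0,0):v1,max(u0,0):u1]=255
    out={}
    for n,m,z in(("ptr",red&roi,.169),("mark",yel&roi,.193)):
        k,l,s,ct=cv2.connectedComponentsWithStats(m); i=1+s[1:,4].argmax(); q=np.argwhere(l==i)
        if n=="ptr": q=q[(q[:,1]>q[:,1].max()-22)&(q[:,1]<q[:,1].max()-2)]
        out[n]=(toloc(plane(c,q[:,1].mean(),q[:,0].mean(),z))*1e3).round(2); print(n,out[n],"px",q.mean(0)[::-1].round(1),"box",q.min(0)[::-1],q.max(0)[::-1])
    print("gap",out["ptr"][0]-out["mark"][0]); return c
E
python3 -c "
from h import *
st(); gap2(show='w3.png')"
```

```text
t 16.65 local [-60.8 -13.6] z 195.4 theta-yaw -0.0021 toolz [ 0.012 -0.018 -1.   ] F [-0.2  0.1  0.1] open -0.0 q [-0.01  0.28  2.   -0.02  0.85  1.45]
ptr [-39.68   0.99] px [283.9 261.6] box [277 258] [295 267]
mark [-44.38 -10.16] px [309.9 296.5] box [279 285] [340 308]
gap 4.700000000000003
```

```bash
python3 -c "
import cv2
im=cv2.imread('pics/w3.png'); c=im[225:335,225:365]
cv2.imwrite('pics/w3c.png',cv2.resize(c,None,fx=5,fy=5,interpolation=cv2.INTER_CUBIC))"
```

```text
(no output)
```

View pics/w3c.png

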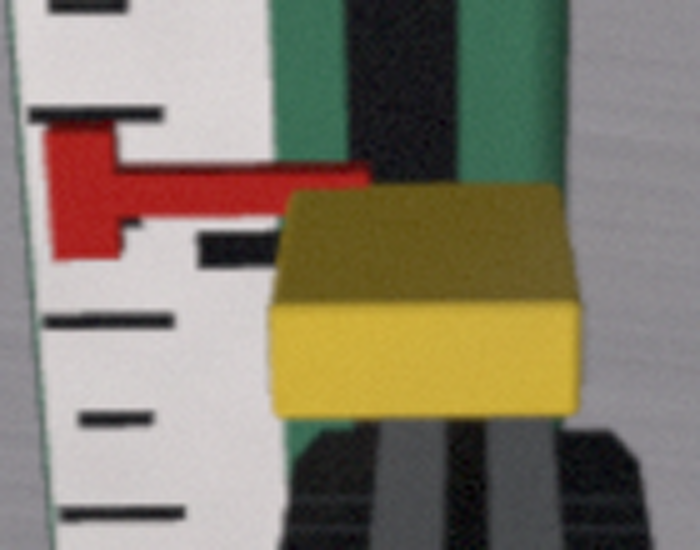

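The crop shows the pointer bar centred at crop row ≈191 and the marker tick at crop row ≈250. The marker's full top face is visible (crop rows 302–416) and the fingers sit behind it. It is still a few mm short.

```bash
cat >> h.py <<'E'
def gap3():
    c=gap2(); im=c["im"].astype(float)
    def dark(x0,x1,r0,r1,th): 
        s=im[r0:r1,x0:x1].mean((1,2)); w=np.clip(th-s,0,None); return (w*np.arange(r0,r1)).sum()/w.sum()
    return c,dark
E
python3 -c "
from h import *
c=gap2()
f=lambda u,v,z:(toloc(plane(c,u,v,z))*1e3).round(2)
print('ptr',f(275,263.2,.169),'tick',[f(275,274.9,z) for z in(.165,.167,.169)])
print('top',f(309.9,225+359/5,.191),f(309.9,225+359/5,.193),f(309.9,225+359/5,.195))
X=[f(310,225+302/5,z)[0] for z in(.191,.193,.195)];Y=[f(310,225+416/5,z)[0] for z in(.191,.193,.195)];print(X,Y)
print('width',[f(225+580/5,225+360/5,z)-f(225+271/5,225+360/5,z) for z in(.191,.193,.195)])
print('barw',f(275,225+165/5,.169),f(275,225+217/5,.169),'tickw',f(275,225+232/5,.167),f(275,225+267/5,.167))"
```

```text
ptr [-39.66   0.96] px [283.9 261.5] box [277 258] [295 267]
mark [-44.38 -10.13] px [309.7 296.5] box [279 285] [340 308]
gap 4.720000000000006
ptr [-40.39   4.79] tick [array([-47.59,   5.42]), array([-46.72,   5.21]), array([-45.86,   5.  ])]
top [-45.53 -10.19] [-44.52 -10.2 ] [-43.52 -10.21]
[np.float64(-40.78), np.float64(-39.84), np.float64(-38.91)] [np.float64(-50.38), np.float64(-49.3), np.float64(-48.22)]
width [array([ -0.31, -23.5 ]), array([ -0.3 , -23.14]), array([ -0.3 , -22.78])]
barw [-38.    4.7] [-42.81   4.89] tickw [-45.06   5.15] [-48.4    5.28]
```

>>> jog_arm --pt "0.03 0 0 0 0 0 0" --pt "0.025 0 0 0 0 0 0" --pt "0 0 0 0 0 0 0" --pt "-0.1 0 0 0 0 0 0" --pt "-0.5 0 0 0 0 0 0" --pt "-0.48 0 0 0 0 0 0" --pt "0 0 0 0 0 0 0" --pt "0 0 0 0 0 0 0"

```text
clock: 17.75
position: [0.4179, -0.005, 0.1949]
tcp_rot: [3.117, 0.198, 0.018]
ft_force: [0.7, -0.2, 0.1]
opening: 0.002
grip_force: 0.0
```

```bash
cat >> h.py <<'E'
def over(z0=.165):
    """overhead measurement: edges along stand x from colour profiles"""
    c=cap("wrist"); im=c["im"].astype(np.float32); 
    def prof(y,z,ch):
        xs=np.arange(-.075,-.005,.0002); uv=np.array([[proj(c,toworld(x,yy,z)) for x in xs] for yy in y],np.float32)
        p=cv2.remap(im,uv[...,0],uv[...,1],cv2.INTER_LINEAR).mean(0); return xs*1e3,ch(p)
    def span(xs,s):
        t=(s.max()+np.percentile(s,20))/2; k=np.where(s>t)[0]; return xs[k[0]].round(2),xs[k[-1]].round(2),((xs[k[0]]+xs[k[-1]])/2).round(2)
    print("ptr",span(*prof(np.arange(.004,.012,.001),z0+.004,lambda p:p[:,2]-p[:,1])))
    print("ptr2",span(*prof(np.arange(.003,.007,.001),z0+.004,lambda p:p[:,2]-p[:,1])))
    xs,s=prof(np.arange(-.018,-.006,.001),z0+.028,lambda p:p[:,2]); print("mark",span(xs,s))
    print("tick",[span(*prof(np.arange(a,a+.002,.0005),z0+.003,lambda p:-p.mean(1))) for a in(.001,.003,.005)])
E
python3 -c "
from h import *
st(); gap2(); over(); over(.163)"
```

```text
t 17.75 local [-121.8  -13.4] z 194.9 theta-yaw -0.0021 toolz [ 0.013 -0.018 -1.   ] F [ 0.7 -0.2  0.1] open 0.0 q [-0.03  0.2   2.12 -0.02  0.81  1.43]
ptr [-41.14   9.4 ] px [257.1 115.9] box [250 113] [268 121]
mark [-42.68 -10.09] px [308.2 120.9] box [272 106] [344 136]
gap 1.5399999999999991
ptr (np.float64(-41.4), np.float64(-39.6), np.float64(-40.5))
ptr2 (np.float64(-41.4), np.float64(-39.6), np.float64(-40.5))
mark (np.float64(-47.4), np.float64(-38.2), np.float64(-42.8))
tick [(np.float64(-26.6), np.float64(-5.2), np.float64(-15.9)), (np.float64(-44.4), np.float64(-39.6), np.float64(-42.0)), (np.float64(-44.2), np.float64(-39.8), np.float64(-42.0))]
ptr (np.float64(-41.4), np.float64(-39.6), np.float64(-40.5))
ptr2 (np.float64(-41.4), np.float64(-39.6), np.float64(-40.5))
mark (np.float64(-47.6), np.float64(-38.0), np.float64(-42.8))
tick [(np.float64(-74.8), np.float64(-5.2), np.float64(-40.0)), (np.float64(-44.4), np.float64(-39.4), np.float64(-41.9)), (np.float64(-44.2), np.float64(-39.8), np.float64(-42.0))]
```

```bash
sed -i 's/np.arange(.004,.012,.001),z0/np.arange(.0115,.0155,.001),z0/; s/np.arange(.003,.007,.001),z0/np.arange(.010,.013,.001),z0/; s/in(.001,.003,.005)\]/in(.004,.006,.008)]/' h.py; python3 -c "
from h import *
over()
c=cap('wrist'); im=c['im'].astype(int)
for u in range(238,272,3): print(u,[''.join('R' if p[2]>120 and p[1]<80 else 'k' if p.max()<80 else 'y' if p[2]>150 and p[0]<100 else 'w' if p.min()>150 else '.' for p in im[100:142,u])])"
```

```text
ptr (np.float64(-43.2), np.float64(-39.6), np.float64(-41.4))
ptr2 (np.float64(-43.2), np.float64(-39.6), np.float64(-41.4))
mark (np.float64(-47.4), np.float64(-38.0), np.float64(-42.7))
tick [(np.float64(-44.2), np.float64(-39.8), np.float64(-42.0)), (np.float64(-44.2), np.float64(-39.8), np.float64(-42.0)), (np.float64(-44.2), np.float64(-39.8), np.float64(-42.0))]
238 ['k....RRRRRRRRRRRRRRRRRRRRRRRRRRRywwwwwwwww']
241 ['k.wwwwwwwww.RRRRRRRRRR.w.kkk.wwwwwwwwwwwww']
244 ['k.wwwwwwwww.RRRRRRRRRRww....wwwwwwwwwwwwww']
247 ['k.wwwwwwwww.RRRRRRRRRRwwwwwwwwwwwwwwwwwwww']
250 ['wwwwwwwwwww.RRRRRRRRRRwwwwwwwwwwwwwwwwwwww']
253 ['wwwwwwwwwww.RRRRRRRRRRwwwwwwwwwwwwwwwwwwww']
256 ['wwwwwwwwwww.RRRRRR.R.R.wwwwwwwwwwwwwwwwwww']
259 ['wwwwwwwwwww.RRRR.kkkkkkk.wwwwwwwwwwwwwwwww']
262 ['wwwwwwwwwww.RRRR.kkkkkkk.wwwwwwwwwwwwwwwww']
265 ['wwwwwwwwwww.RRRR.kkkkkkk.wwwwwwwwwwwwwwwww']
268 ['wwwwwwwwwww.RRRR.kkkkkkk.wwwwwwwwwwwwwwwww']
271 ['wwwwwwwwwww.RRRR.kkkkkkk.wwwwwwwwwwwwwwwww']
```

>>> jog_arm --pt "0.5 0 0 0 0 0 0" --pt "0.4 0 0 0 0 0 0" --pt "0.12 0 0 0 0 0 0" --pt "0.05 0 0 0 0 0 0" --pt "0.02 0 0 0 0 0 0" --pt "0.012 0 0 0 0 0 0" --pt "0 0 0 0 0 0 0" --pt "0 0 0 0 0 0 0" --pt "-0.1 0 0 0 0 0 0" --pt "-0.5 0 0 0 0 0 0" --pt "-0.5 0 0 0 0 0 0" --pt "0 0 0 0 0 0 0" --pt "0 0 0 0 0 0 0"

```text
clock: 19.62
position: [0.4181, -0.005, 0.195]
tcp_rot: [3.116, 0.198, 0.018]
ft_force: [1.0, -0.3, 0.1]
opening: 0.003
grip_force: 0.0
```

```bash
cat >> h.py <<'E'
def rows():
    c=cap('wrist'); im=c['im'].astype(float)
    for n,us in (("bar",range(243,255)),("tick",range(260,271))):
        p=im[95:145,list(us)].mean(1); s=(p[:,2]-p[:,1]) if n=="bar" else -p.mean(1)+0*p[:,2]
        if n=="tick": s=255-p[:,2]   # red channel: black tick vs red bar / white scale
        t=(s.max()+s.min())/2; k=np.where(s>t)[0]; a,b=k[0],k[-1]
        lo=a-(s[a]-t)/(s[a]-s[a-1]); hi=b+(s[b]-t)/(s[b]-s[b+1]); print(n,round(lo+95,2),round(hi+95,2),"c",round((lo+hi)/2+95,2))
E
python3 -c "
from h import *
st(); over(); rows()"
```

```text
t 19.62 local [-121.7  -13.5] z 195.0 theta-yaw -0.0021 toolz [ 0.013 -0.018 -1.   ] F [ 1.  -0.3  0.1] open 0.0 q [-0.03  0.2   2.12 -0.02  0.81  1.43]
ptr (np.float64(-43.2), np.float64(-39.6), np.float64(-41.4))
ptr2 (np.float64(-43.2), np.float64(-39.6), np.float64(-41.4))
mark (np.float64(-46.8), np.float64(-37.6), np.float64(-42.2))
tick [(np.float64(-43.6), np.float64(-39.6), np.float64(-41.6)), (np.float64(-43.6), np.float64(-39.8), np.float64(-41.7)), (np.float64(-43.6), np.float64(-39.8), np.float64(-41.7))]
bar 112.56 123.26 c 117.91
tick 115.59 123.95 c 119.77
```

>>> jog_arm --pt "0.5 0 0 0 0 0 0" --pt "0.4 0 0 0 0 0 0" --pt "0.12 0 0 0 0 0 0" --pt "0.05 0 0 0 0 0 0" --pt "0.03 0 0 0 0 0 0" --pt "0.014 0 0 0 0 0 0" --pt "0 0 0 0 0 0 0" --pt "0 0 0 0 0 0 0" --pt "-0.114 0 0 0 0 0 0" --pt "-0.5 0 0 0 0 0 0" --pt "-0.5 0 0 0 0 0 0" --pt "0 0 0 0 0 0 0" --pt "0 0 0 0 0 0 0"

```text
clock: 21.35
position: [0.4181, -0.005, 0.195]
tcp_rot: [3.116, 0.198, 0.018]
ft_force: [0.6, -0.0, -0.3]
opening: -0.002
grip_force: 0.0
```

```bash
python3 -c "
from h import *
st(); over(); rows()
c=cap('wrist'); im=c['im'].astype(int)
for u in range(241,275,3): print(u,[''.join('R' if p[2]>120 and p[1]<80 else 'k' if p.max()<80 else 'y' if p[2]>150 and p[0]<100 else 'w' if p.min()>150 else '.' for p in im[100:142,u])])"
```

```text
t 21.35 local [-121.7  -13.5] z 195.0 theta-yaw -0.0021 toolz [ 0.013 -0.018 -1.   ] F [ 0.6 -0.  -0.3] open -0.0 q [-0.03  0.2   2.12 -0.02  0.81  1.43]
ptr (np.float64(-43.2), np.float64(-39.6), np.float64(-41.4))
ptr2 (np.float64(-43.2), np.float64(-39.6), np.float64(-41.4))
mark (np.float64(-46.0), np.float64(-36.8), np.float64(-41.4))
tick [(np.float64(-43.2), np.float64(-39.8), np.float64(-41.5)), (np.float64(-43.2), np.float64(-39.8), np.float64(-41.5)), (np.float64(-43.2), np.float64(-39.8), np.float64(-41.5))]
bar 112.56 123.26 c 117.91
tick 113.55 121.9 c 117.72
241 ['kk.wwwwwwwwwwyRRRRRRRRRyw..kk.wwwwwwwwwwww']
244 ['kk.wwwwwwwwwwyRRRRRRRRR.ww....wwwwwwwwwwww']
247 ['kk.wwwwwwwwwwyRRRRRRRRR.wwwwwwwwwwwwwwwwww']
250 ['wwwwwwwwwwwwwyRRRRRRRRR.wwwwwwwwwwwwwwwwww']
253 ['wwwwwwwwwwwwwyRRRRRRRRR.wwwwwwwwwwwwwwwwww']
256 ['wwwwwwwwwwwwwyR....R.RR.wwwwwwwwwwwwwwwwww']
259 ['wwwwwwwwwwwww.kkkkkkkkR.wwwwwwwwwwwwwwwwww']
262 ['wwwwwwwwwwwww.kkkkkkkkR.wwwwwwwwwwwwwwwwww']
265 ['wwwwwwwwwwwww.kkkkkkkkR.wwwwwwwwwwwwwwwwww']
268 ['wwwwwwwwwwwww.kkkkkkkkR.wwwwwwwwwwwwwwwwww']
271 ['wwwwwwwwwwww.R.kkkkkkkR.wwwwwwwwwwwwwwwwww']
274 ['...yyyyyyyyyyyyyyyyyyyyyyyyyyyyyy.wwwwwwww']
```

The zero is set to about 0.1 mm: bar centre at row 117.9 against tick centre at row 117.7. Now the part.

>>> jog_arm --pt "-0.15 0.4 -0.1 0 0 0 0" --pt "-0.15 0.8 0 0 0 0 0.3" --pt "0 0.8 0 0 0 0 0.75" --pt "0 0.78 0 0 0 0 0.75" --pt "0 0 1 0 0 0 0.75" --pt "0 0 1 0 0 0 0.75" --pt "0 0 0.93 0 0 0 0.75" --pt "0 0 0 0 0 0 0.75"

```text
clock: 22.5
position: [0.4192, -0.1745, 0.0236]
tcp_rot: [3.121, 0.198, 0.0]
ft_force: [-0.3, -0.5, 1.1]
opening: 0.746
grip_force: 0.0
```

```bash
python3 -c "
from h import *
st(); a=cap('scene'); print([o for o in blk(a,'orange',.039) if abs(o[1]+183)<60])"
```

```text
t 22.5 local [-142.4 -181.7] z 23.6 theta-yaw -0.0022 toolz [ 0.001 -0.014 -1.   ] F [-0.3 -0.5  1.1] open 0.75 q [-0.41  0.59  2.11 -0.03  0.43  1.06]
[[-57.1, -183.2, 252, [251.0, 247.0], [8.0, 30.0]]]
```

>>> jog_arm --pt "0.25 0 0 0 0 0 0.75" --pt "0.13 0 0 0 0 0 0.75" --pt "0.13 0 0 0 0 0 0.75" --pt "0.13 0 0 0 0 0 0.75" --pt "0.13 0 0 0 0 0 0.75" --pt "0.13 0 0 0 0 0 0.75" --pt "0.13 0 0 0 0 0 0.75" --pt "0.13 0 0 0 0 0 0.75" --pt "0.13 0 0 0 0 0 0.75" --pt "0.06 0 0 0 0 0 0.75" --pt "0.03 0 0 0 0 0 0.75" --pt "0 0 0 0 0 0 0.75"

```text
clock: 24.05
position: [0.504, -0.165, 0.0296]
tcp_rot: [3.117, 0.199, 0.014]
ft_force: [-6.0, 0.9, 4.1]
opening: 0.748
grip_force: 2.9
```

```bash
python3 -c "
from h import *
st(); a=cap('scene'); print([o for o in blk(a,'orange',.039) if abs(o[1]+183)<60])"
```

```text
t 24.05 local [ -57.  -183.2] z 29.6 theta-yaw -0.0015 toolz [ 0.01  -0.018 -1.   ] F [-6.   0.9  4.1] open 0.75 q [-0.33  0.64  1.95 -0.03  0.54  1.13]
[[-3.9, -176.8, 274, [252.0, 265.0], [30.0, 9.0]]]
```

>>> jog_arm --pt "0.03 0 0 0 0 0 0.75" --pt "0.025 0 0 0 0 0 0.75" --pt "0 0 0 0 0 0 0.75"

```text
clock: 24.48
position: [0.5062, -0.1646, 0.0295]
tcp_rot: [3.117, 0.199, 0.011]
ft_force: [-8.3, -2.0, 5.8]
opening: 0.75
grip_force: 4.7
```

```bash
python3 -c "
from h import *
st(); a=cap('scene'); print([o for o in blk(a,'orange',.039) if abs(o[1]+183)<60])"
```

```text
t 24.48 local [ -54.8 -183.1] z 29.5 theta-yaw -0.0015 toolz [ 0.008 -0.018 -1.   ] F [-8.3 -2.   5.8] open 0.75 q [-0.33  0.64  1.94 -0.03  0.55  1.14]
[[-1.2, -176.8, 274, [253.0, 266.0], [9.0, 30.0]]]
```

>>> jog_arm --pt "0.02 0 0 0 0 0 0.75" --pt "0 0 0 0 0 0 0.75"

```text
clock: 24.78
position: [0.5062, -0.1646, 0.0294]
tcp_rot: [3.117, 0.199, 0.008]
ft_force: [-12.6, -5.1, 10.0]
opening: 0.747
grip_force: 6.9
```

```bash
python3 -c "
from h import *
st(); a=cap('scene'); print([o for o in blk(a,'orange',.039) if abs(o[1]+183)<60])
print('vblock',toloc(plane(a,170,222,.0)),toloc(plane(a,195,220,0)),toloc(plane(a,182,207,.046)))"
```

```text
t 24.77 local [ -54.8 -183. ] z 29.4 theta-yaw -0.0014 toolz [ 0.006 -0.017 -1.   ] F [-12.6  -5.1  10. ] open 0.75 q [-0.33  0.64  1.94 -0.03  0.55  1.14]
[[-1.2, -176.8, 274, [253.0, 266.0], [9.0, 30.0]]]
vblock [-0.17383873 -0.40700143] [-0.1784923  -0.34090993] [-0.18683693 -0.36729787]
```

>>> jog_arm --pt "-0.3 0 0 0 0 0 0.4" --pt "0 0 -0.8 0 0 -0.0555 0.4" --pt "0 0 -0.8 0 0 -0.0555 0.4" --pt "0 0 0 0 0 -0.0555 0.4" --pt "0 0 0 0 0 -0.0555 0.4" --pt "0 0 0 0 0 -0.0555 0.4" --pt "0 0 0 0 0 -0.0555 0.4" --pt "0 0 0 0 0 -0.0555 0.4" --pt "0 0 0 0 0 -0.0555 0.4" --pt "0 0 0 0 0 -0.056 0.4" --pt "-0.94 0.58 0 0 0 0 0.4" --pt "-0.94 0.58 0 0 0 0 0.4" --pt "0 0 0 0 0 0 0.4"

```text
clock: 26.45
position: [0.572, -0.2661, 0.1285]
tcp_rot: [2.061, 2.335, -0.007]
ft_force: [-0.8, 0.2, -0.3]
opening: 0.4
grip_force: 0.0
```

```bash
python3 -c "
from h import *
st(); a=cap('scene'); print([o for o in blk(a,'orange',.039) if abs(o[1]+183)<60])
print(edge(a,[-30,-15,0,15,30],.039,-240,12),edge(a,[-30,-15,0,15,30],.039,-112,12))"
```

```text
t 26.45 local [  -2.6 -292.2] z 128.5 theta-yaw 1.5664 toolz [ 0.017 -0.021 -1.   ] F [-0.8  0.2 -0.3] open 0.4 q [-0.45  0.57  1.7  -0.02  0.84 -0.56]
[[-1.2, -176.8, 276, [252.0, 266.0], [30.0, 9.0]]]
(np.float64(-240.25), np.float64(10.75)) (np.float64(-112.0), np.float64(10.0))
```

>>> jog_arm --pt "0 0 0.87 0 0 0 0.4" --pt "0 0 0.87 0 0.042 0 0.4" --pt "0 0 0 0 0.042 0 0.4" --pt "0.2 0 0.053 0 0 0 0.4" --pt "0.2 0 0.053 0 0 0 0.4" --pt "0.12 0 0.032 0 0 0 0.4" --pt "0.12 0 0.032 0 0 0 0.4" --pt "0.12 0 0.032 0 0 0 0.4" --pt "0.12 0 0.032 0 0 0 0.4" --pt "0.12 0 0.032 0 0 0 0.4" --pt "0.12 0 0.032 0 0 0 0.4" --pt "0 0 0 0 0 0 0.4"

```text
clock: 28.0
position: [0.5607, -0.1954, 0.0225]
tcp_rot: [-1.95, -2.222, -0.247]
ft_force: [-1.7, -5.9, 2.4]
opening: 0.399
grip_force: 2.6
```

```bash
python3 -c "
from h import *
st(); a=cap('scene'); print([o for o in blk(a,'orange',.039) if -250<o[1]<60])"
```

```text
t 28.0 local [  -4.7 -220.7] z 22.5 theta-yaw 1.5729 toolz [-0.022  0.239 -0.971] F [-1.7 -5.9  2.4] open 0.4 q [-0.45  0.75  1.72  0.28  0.82 -0.79]
[[0.2, -141.8, 261, [267.0, 266.0], [31.0, 8.0]]]
```

>>> jog_arm --pt "0.1 0 0.0255 0 0 0 0.4" --pt "0.08 0 0.0205 0 0 0 0.4" --pt "0.08 0 0.0205 0 0 0 0.4" --pt "0.08 0 0.0205 0 0 0 0.4" --pt "0.08 0 0.0205 0 0 0 0.4" --pt "0.08 0 0.0205 0 0 0 0.4" --pt "0.08 0 0.0205 0 0 0 0.4" --pt "0.08 0 0.0205 0 0 0 0.4" --pt "0 0 0 0 0 0 0.4"

```text
clock: 29.18
position: [0.556, -0.1577, 0.0225]
tcp_rot: [-1.952, -2.226, -0.245]
ft_force: [-6.3, -19.6, 5.9]
opening: 0.394
grip_force: 9.1
```

```bash
python3 -c "
from h import *
st(); a=cap('scene'); print([o for o in blk(a,'orange',.039) if -250<o[1]<60],[o for o in blk(a,'blue',.036) if 0<o[1]<200 and o[0]>-60])"
```

```text
t 29.18 local [  -4.5 -182.6] z 22.5 theta-yaw 1.5738 toolz [-0.02   0.235 -0.972] F [ -6.3 -19.6   5.9] open 0.39 q [-0.4   0.73  1.77  0.3   0.78 -0.76]
[[-1.7, -103.6, 278, [283.0, 265.0], [30.0, 8.0]]] []
```

>>> jog_arm --pt "0.08 -0.015 0.0205 0 0 0 0.4" --pt "0.08 0 0.0205 0 0 0 0.4" --pt "0.08 0 0.0205 0 0 0 0.4" --pt "0.08 0 0.0205 0 0 0 0.4" --pt "0.08 0 0.0205 0 0 0 0.4" --pt "0 0 0 0 0 0 0.4"

```text
clock: 29.98
position: [0.5527, -0.1328, 0.0225]
tcp_rot: [-1.953, -2.226, -0.247]
ft_force: [-4.0, -16.8, 4.9]
opening: 0.403
grip_force: 8.3
```

```bash
python3 -c "
from h import *
st(); a=cap('scene'); print([o for o in blk(a,'orange',.039) if -250<o[1]<60],[o for o in blk(a,'blue',.036) if 0<o[1]<200 and o[0]>-60])"
```

```text
t 29.98 local [  -4.6 -157.5] z 22.5 theta-yaw 1.5737 toolz [-0.018  0.235 -0.972] F [ -4.  -16.8   4.9] open 0.4 q [-0.36  0.72  1.8   0.32  0.76 -0.74]
[[-1.6, -78.7, 271, [293.0, 265.0], [30.0, 9.0]]] [[-9.1, 52.7, 201, [346.0, 262.0], [27.0, 8.0]]]
```

>>> jog_arm --pt "0.06 -0.005 0.015 0 0 0 0.4" --pt "0.06 0 0.015 0 0 0 0.4" --pt "0.06 0 0.015 0 0 0 0.4" --pt "0.06 0 0.015 0 0 0 0.4" --pt "0.06 0 0.015 0 0 0 0.4" --pt "0.06 0 0.015 0 0 0 0.4" --pt "0.08 0 0.0205 0 0 0 0.4" --pt "0.08 0 0.0205 0 0 0 0.4" --pt "0.08 0 0.0205 0 0 0 0.4" --pt "0.08 0 0.0205 0 0 0 0.4" --pt "0.08 0 0.0205 0 0 0 0.4" --pt "0.08 0 0.0205 0 0 0 0.4" --pt "0.08 0 0.0205 0 0 0 0.4" --pt "0 0 0 0 0 0 0.4"

```text
clock: 31.78
position: [0.5453, -0.0764, 0.0224]
tcp_rot: [-1.953, -2.226, -0.248]
ft_force: [-3.6, -19.6, 9.0]
opening: 0.399
grip_force: 9.5
```

```bash
python3 -c "
from h import *
st(); a=cap('scene',save='s9.png'); print([o for o in blk(a,'orange',.039) if -250<o[1]<60],[o for o in blk(a,'blue',.036) if 0<o[1]<200 and o[0]>-60])
print('part -end',edge(a,[-30,-15,0,15,30],.039,-85,15),'master +end',edge(a,[-30,-15,0,15,30],.036,178,15))"
```

```text
t 31.77 local [  -4.7 -100.6] z 22.4 theta-yaw 1.5739 toolz [-0.018  0.236 -0.972] F [ -3.6 -19.6   9. ] open 0.4 q [-0.28  0.7   1.85  0.35  0.71 -0.69]
[[-6.2, -26.2, 149, [314.0, 264.0], [30.0, 5.0]]] [[-0.7, 108.7, 249, [370.0, 263.0], [30.0, 8.0]]]
part -end (np.float64(-85.75), np.float64(17.75)) master +end (np.float64(173.0), np.float64(2.0))
```

>>> jog_arm --pt "0.08 0 0.0205 0 0 0 0.4" --pt "0.08 0 0.0205 0 0 0 0.4" --pt "0.08 0 0.0205 0 0 0 0.4" --pt "0.06 0 0.015 0 0 0 0.4" --pt "0.04 0 0.01 0 0 0 0.4" --pt "0 0 0 0 0 0 0.4"

```text
clock: 32.58
position: [0.5427, -0.0559, 0.0224]
tcp_rot: [-1.953, -2.226, -0.248]
ft_force: [-4.5, -22.8, 10.4]
opening: 0.399
grip_force: 11.0
```

```bash
python3 -c "
from h import *
st(); a=cap('scene'); print([o for o in blk(a,'blue',.036) if 0<o[1]<200 and o[0]>-60])
print('part +end/master -end',edge(a,[-30,-15,0,15,30],.039,66,10),'master +end',edge(a,[-30,-15,0,15,30],.036,197,12))
b=cap('side');print([o for o in blk(b,'blue',.036) if 0<o[1]<200 and o[0]>-60])"
```

```text
t 32.58 local [ -4.7 -80. ] z 22.4 theta-yaw 1.574 toolz [-0.018  0.235 -0.972] F [ -4.5 -22.8  10.4] open 0.4 q [-0.24  0.69  1.87  0.36  0.69 -0.66]
[[-0.7, 129.5, 247, [378.0, 263.0], [31.0, 8.0]]]
part +end/master -end (np.float64(64.75), np.float64(9.25)) master +end (np.float64(194.25), np.float64(1.75))
[[2.0, 126.4, 293, [296.0, 327.0], [6.0, 46.0]]]
```

```bash
python3 -c "
from h import *
b=cap('side');a=cap('scene')
for x in (48,52,56,60,64): print(x,edge(b,[x],.025,197,12)[0],edge(a,[x],.025,202,8)[0],edge(a,[x],.025,-198,8)[0])
print('side master +end',[edge(b,[x],.036,191,9)[0] for x in(-30,-15,0,15,30)])
h=cv2.cvtColor(b['im'],cv2.COLOR_BGR2HSV); m=cv2.inRange(h,(12,110,80),(22,255,255)); n,l,s,c=cv2.connectedComponentsWithStats(m)
print([(s[i].tolist(),c[i].round(1).tolist(),(toloc(plane(b,*c[i],.05))*1e3).round(1)) for i in range(1,n) if s[i,4]>25 and 240<c[i][1]<330])"
```

```text
48 200.75 203.5 -198.75
52 201.0 203.25 -198.5
56 201.0 202.5 -198.5
60 201.0 201.75 -198.0
64 201.5 201.5 -198.0
side master +end [np.float64(192.0), np.float64(192.5), np.float64(193.0), np.float64(193.5), np.float64(193.75)]
[([356, 265, 25, 42, 883], [367.8, 286.2], array([-138.2,   19.3])), ([290, 272, 19, 13, 163], [299.1, 278.4], array([ 1.6, -0.9]))]
```

>>> jog_arm --pt "0.025 0 0.006 0 0 0 0.4" --pt "0.025 0 0.006 0 0 0 0.4" --pt "0 0 0 0 0 0 0.4" --pt "-0.05 0 -0.012 0 0 0 0.4" --pt "-0.4 0 -0.1 0 0 0 0.4" --pt "-0.6 0 -0.15 0 0 0 0.4" --pt "-0.6 0 -0.4 0 -0.042 0 0.4" --pt "-0.3 0 -0.8 0 -0.042 0 0.4" --pt "0 0 -0.9 0 0 0 0.4" --pt "0 0 -0.5 0 0 0 0.4" --pt "0 0 0 0 0 0 0.4"

```text
clock: 34.15
position: [0.5574, -0.1759, 0.1682]
tcp_rot: [2.058, 2.34, -0.006]
ft_force: [-0.5, 0.3, -0.2]
opening: 0.396
grip_force: 0.0
```

```bash
python3 -c "
from h import *
st(); a=cap('scene');b=cap('side')
print([o for o in blk(a,'blue',.036) if 0<o[1]<200 and o[0]>-60],[o for o in blk(b,'blue',.036) if 0<o[1]<200 and o[0]>-60])
print([o for o in blk(a,'orange',.039) if -100<o[1]<60],[o for o in blk(b,'orange',.039) if -100<o[1]<60])
for x in(-30,-15,0,15,30): print(x,'part -',edge(a,[x],.039,-63,8)[0],'part+/master-',edge(a,[x],.0375,67,7)[0],'master+',edge(a,[x],.036,197,8)[0],'side m+',edge(b,[x],.036,195,8)[0])"
```

```text
t 34.15 local [  -5.5 -200.8] z 168.2 theta-yaw 1.5698 toolz [ 0.017 -0.02  -1.   ] F [-0.5  0.3 -0.2] open 0.4 q [-0.32  0.46  1.79 -0.02  0.87 -0.44]
[[-1.4, 132.3, 246, [379.0, 263.0], [30.0, 8.0]]] [[2.1, 129.4, 293, [296.0, 328.0], [46.0, 6.0]]]
[] [[2.6, 0.4, 194, [299.0, 282.0], [5.0, 42.0]]]
-30 part - -62.75 part+/master- 69.0 master+ 196.75 side m+ 196.5
-15 part - -63.25 part+/master- 67.5 master+ 196.75 side m+ 195.0
0 part - -63.25 part+/master- 68.5 master+ 197.0 side m+ 195.25
15 part - -61.25 part+/master- 64.75 master+ 197.25 side m+ 195.75
30 part - -61.75 part+/master- 61.25 master+ 197.25 side m+ 196.0
```

```bash
python3 -c "
from h import *
a=cap('scene'); g=a['im'].astype(np.float32)
def xe(y,z):
    xs=np.arange(-60,-30,.25); uv=np.array([proj(a,toworld(x/1e3,y/1e3,z)) for x in xs],np.float32)
    p=cv2.remap(g,uv[None,:,0],uv[None,:,1],cv2.INTER_LINEAR)[0]; d=np.abs(p[8:]-p[:-8]).sum(1); return xs[4:-4][d.argmax()]
print('part front',[xe(y,.039) for y in(-58,-50,-42,-35)],'right',[xe(y,.039) for y in (45,52,58)],'master front',[xe(y,.036) for y in(75,100,160,190)])
for im in (g,cv2.imread('pics/s9.png').astype(np.float32)):
    h=cv2.cvtColor(im.astype(np.uint8),cv2.COLOR_BGR2HSV); m=cv2.inRange(h,(20,150,120),(32,255,255)); m[:,:300]=0;m[:,350:]=0;m[:190]=0;m[230:]=0
    q=np.argwhere(m>0); print('marker',q.mean(0),len(q),(toloc(plane(a,q[:,1].mean(),q[:,0].mean(),.185))*1e3).round(1))"
```

```text
part front [np.float64(-46.25), np.float64(-37.25), np.float64(-36.5), np.float64(-48.5)] right [np.float64(-36.5), np.float64(-39.75), np.float64(-36.25)] master front [np.float64(-46.5), np.float64(-46.25), np.float64(-46.5), np.float64(-46.0)]
marker [214.27722772 322.14851485] 101 [-40.5  -9.7]
marker [214.27722772 322.14851485] 101 [-40.5  -9.7]
```

```bash
python3 -c "
from h import *
for n in('scene','wrist'):
    a=cap(n); g=a['im'].astype(np.float32); xs=np.arange(-60,-34,.5)
    for ys in (range(-58,-44),range(-44,-28)):
        p=0
        for y in ys:
            uv=np.array([proj(a,toworld(x/1e3,y/1e3,.039)) for x in xs],np.float32); p=p+cv2.remap(g,uv[None,:,0],uv[None,:,1],cv2.INTER_LINEAR)[0].mean(1)
        p/=len(ys); d=np.abs(p[6:]-p[:-6]); print(n,ys,xs[3:-3][d.argmax()],uv[0].round(),p[::4].round())"
```

```text
scene range(-58, -44) -37.0 [306. 245.] [145. 145. 145. 145. 145. 146. 155. 164. 173. 174. 165. 148. 128.]
scene range(-44, -28) -48.5 [313. 245.] [145. 145. 145. 145. 145. 145. 159. 169. 174. 175. 171. 165. 154.]
wrist range(-58, -44) -58.5 [224. -30.] [0. 0. 0. 0. 0. 0. 0. 0. 0. 0. 0. 0. 0.]
wrist range(-44, -28) -58.5 [221. -65.] [0. 0. 0. 0. 0. 0. 0. 0. 0. 0. 0. 0. 0.]
```

```bash
python3 -c "
from h import *
def f(a,y0,y1,z):
    g=a['im'].astype(np.float32); xs=np.arange(-62,-40,.25); p=0
    for y in np.arange(y0,y1): 
        uv=np.array([proj(a,toworld(x/1e3,y/1e3,z)) for x in xs],np.float32); p=p+cv2.remap(g,uv[None,:,0],uv[None,:,1],cv2.INTER_LINEAR)[0].mean(1)/(y1-y0)
    t=(p[:20].mean()+p.max())/2; return xs[np.argmax(p>t)],p.max().round()
a=cap('scene')
print([f(a,y,y+6,.039) for y in(-60,-54,-48,-42,-36,40,46,52,58)],[f(a,y,y+6,.036) for y in(75,90,105,150,170,185)])"
```

```text
[(np.float64(-46.5), np.float32(174.0)), (np.float64(-47.0), np.float32(174.0)), (np.float64(-47.25), np.float32(174.0)), (np.float64(-47.5), np.float32(174.0)), (np.float64(-47.75), np.float32(175.0)), (np.float64(-47.25), np.float32(170.0)), (np.float64(-47.5), np.float32(178.0)), (np.float64(-47.5), np.float32(177.0)), (np.float64(-47.75), np.float32(178.0))] [(np.float64(-46.0), np.float32(179.0)), (np.float64(-46.25), np.float32(179.0)), (np.float64(-47.5), np.float32(178.0)), (np.float64(-46.25), np.float32(180.0)), (np.float64(-46.25), np.float32(179.0)), (np.float64(-46.25), np.float32(180.0))]
```

```bash
python3 -c "
from h import *
print(job.hand_in())"
```

```text
the job is handed in; nothing more can be done
None
```

I set zero on the master with the marker level with the pointer to about 0.1 mm, then slid the part in along the fence to about 1 mm of centre, with the marker unmoved; the master sits clear of the spindle but still touches the part's end, the part may stand up to 1 mm off the fence, and the job is handed in with no verdict returned.

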